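Lock an adjustable work support with its jam nut

ROBOT

A 7-joint arm with a two-finger parallel gripper is mounted at the origin on a cart in front of the work surface, level with it; the furniture and walls round the work are solid. World frame = base frame: x ahead of the robot, y to its left, z up, the work surface at z = 0. Lengths are in m, angles in rad, forces in N, time in s.
With the tool pointing down it reaches from about 0.4 to 0.85 m from the base axis. Payload 10.4 kg.
Tool frame: the origin (TCP) lies between the finger pads; the fingertips stand 22 mm ahead of it and the grasp point (between the pads) lies 3 mm ahead of it; z points along the fingers, y is the line along which they close (so a half turn about z gives the same grasp; the last joint's range is limited). The gripper opens to 85 mm and grips with 20 to 120 N. Pads are 22 mm wide; open, the fingers measure 114 mm over their backs; the gripper's body (76 mm by 85 mm) begins 54 mm behind the grasp point. The pads swing forward as they close: fully open they stand 13 mm farther back than shut.
Start: joints at [1.303, 0.332, -0.065, 1.46, 0.022, 1.35, -0.088], TCP at [0.151, -0.606, 0.253] pointing down, gripper open.
Joint ranges: [-2.6, 2.6], [-0.5, 2.12], [-1.47, 1.34], [0.16, 2.42], [-1.27, 4.41], [0.06, 2.06], [-2.6, 2.6]. Speed limits (rad/s): [2.22, 2.22, 2.79, 2.79, 3.14, 3.14, 3.14].

INTERFACE

Orientations are given as a unit quaternion [x, y, z, w].
In Python, from workcell import manip, camera, ticket, boxes_of, outline_of gives the robot as it stands.
- The arm moves only by the tool carry_out, never from a script. Its argument "deltas" is a list of rows, each a list of 5 numbers: the shift along the tool's x, y, z as a fraction of full scale, then the turn about the tool's z as a fraction of full scale, then the opening, from -1 (shut) to 1 (fully open), so that 0 is half open. In form: [[tx, ty, tz, spin, gripper], ...]. A call has 1 to 20 rows; each row is the pose to reach, as a shift and turn from the pose commanded when the call began, along the tool's axes at that moment; what a row does not reach only later rows make up. Full scale, the value 1, is 150 mm for a shift and 30 degrees for a turn. A row lasts 1/8 s, in which the tool goes at most 62.5 mm and 10.7 degrees, less where a joint would pass 70% of its speed; a pose out of reach is approached as far as the arm can. A call with a number of a shift or a turn outside -1 to 1 is refused whole. A call with a gripper value outside its range is refused whole. The fingers move at their own pace and stop on an object; "force" is the grip in N (left out, the last holds). Time passes only in rows, so rows that repeat a pose let the fingers close. It gives the time, the measured TCP pose, the force, the opening and the grip force at its end, in the units of the state.
- manip.get_obs(): the state, without advancing time (a new reading comes with each control period).
- camera(name): name is "scene" or "top" or "wrist"; returns a dict with "img" (384x512x3 uint8, red, green, blue), "depth" (384x512 float32, m along the optical axis (not along the pixel's ray), 0 where there is no reading), "vertical_fov" (degrees; the focal length in pixels is half the picture's height over the tangent of half this angle, whatever the lens; pixels are square), "cx", "cy" (the principal point, pixels), "R" (3x3) and "t" (3): a world point X has camera coordinates R X + t. Camera axes: x right, y down, z forward; pixel columns grow to the right and rows downward; lengths in m; the calibration is good to about 2 mm. The wrist camera is an equidistant fisheye: a pixel r from the principal point sees the ray r / f radians off the axis. A picture is of the moment at which its call begins.
- ticket.hand_in(): hands the job in; it is judged then, once.
Trained networks look in a picture, given as the dict that the camera call returned (one of the last four; its "shot" number tells which), for a name from the list of things; names that differ only in an ending like _2 or _b are one class to them, and where a whole thing is asked for, a point or a joint stands for the part that bears it (a point fixed in the world has none). Each returns a list of dicts, best first, with "conf" (0 to 1); they miss things now and then, are a little off and sometimes report something else, mostly with a low value. They report only what shows in the picture. A call takes as long as a camera call. They do not tell look-alikes from the thing itself.
- boxes_of(query, picture): "position" ([x, y, z] in m, in world coordinates, good to about 4 mm: the middle of the surface that is visible of it).
- outline_of(query, picture): "region" (384x512 bool, what is visible of it).
The state is a dict: "clock": time; "joint_pos": joint angles; "joint_velocities": joint speeds; "tau": joint torques, N m; "position": TCP position; "ee_rot": TCP orientation; "ft_force": force on the tool from outside, world axes, zero at the start; "torque": the same for the moment, N m; "grip_width": opening from 0.0 (shut) to 1.0 (fully open); "grasp_force": force on a finger pad.
Only numpy, scipy, OpenCV 4.12 (cv2) and the standard library are available. Lean on these libraries where they do the work, as an engineer would, in place of code of your own. Each camera call takes 0.05 s, during which the arm holds its last target. There are 200 camera calls.

TASK

Two adjustable work supports stand on the bench, each with a set bolt and a jam nut that is still backed off. The one with the square foot has been set: run its jam nut down (clockwise seen from above) fully home, tight on top of its post, without turning the set bolt. Leave the nut of the round-footed support as it is, and let go.

Things in the scene. Friction and masses are not known exactly. Their poses are not given: they have to be found in the camera images.
- square_nut_center (a point): centre, half-way up, of the jam nut to run down: plain steel hexagon, upright axis, 32 mm across flats, 18 mm high, round an upright set bolt, above a fixed post 28 mm in diameter and 55 mm high on a square foot 56 x 56 x 12 mm. Home, this point is 64 mm above the bench. z is up; x is square to a pair of flats and turns with the nut; further flats every 60 degrees.
- square_nut (a joint): angle in rad that this nut is still backed off: 0 = home, hard on top of the post (a firm stop); it starts at 0.7 to 1.15. Turning it clockwise seen from above lowers the value, and the nut sinks 1.9 mm per rad. It turns stiffly (about 0.12 N m) and stays where it is left.
- square_bolt (a joint): turn in rad of the set bolt of the square-footed support, 0 as adjusted, counter-clockwise from above positive. Thread 20 mm in diameter; its 17 mm hexagon top ends 26 mm above the top of the nut when home. Held only by friction (0.25 N m); not to be turned. The nut does not drag it round.
- round_nut (a joint): angle in rad that the alike jam nut of the other support is backed off, 0 = home; it starts at 0.8 to 1.15 and must stay as it is. That support has a round foot 56 mm in diameter, the same post, and a bolt that ends only 13 mm above its home nut. It stands 11 to 25 cm from the square-footed one, nearer or farther from the robot.
There are look-alikes about, which are no part of the job. Leave any blue look-alike of the part that bears round_nut alone.

How it is judged:
At the end, for the whole second after the job is handed in: The jam nut of the square-footed support is home on its post (within 0.17 rad, 10 degrees, of its stop), that support's set bolt is within 0.2 rad of its setting, and the round-footed support's nut is still backed off between 0.6 and 1.35 rad (value of joint square_nut below 0.17 rad and value of joint square_bolt between -0.2 and 0.2 rad and value of joint round_nut between 0.6 and 1.35 rad); the robot touches nothing.
It fails at once if the set bolt of the square-footed support is turned by more than 0.2 rad (value of joint square_bolt above 0.2 rad or value of joint square_bolt below -0.2 rad).
It fails at once if the nut of the round-footed support is turned (below 0.6 or above 1.35 rad) (value of joint round_nut below 0.6 rad or value of joint round_nut above 1.35 rad).
It also fails if it takes over 37 s, if anything falls off the work surface, if the arm or the gripper's body presses on something with over 40 N, if the wrist force passes 120 N, or if a joint passes its speed limit or range.

## Working session

There is one attempt and no reset: what is moved stays moved. The work goes in short steps, Python scripts to look and compute and a tool call to move; the robot and the scene stay as the last step left them, time stands still between calls to the robot, and variables do not carry over. Pictures are saved under pics/ and viewed, at most 10 in all, crops included, and the job is handed in when it is done.

Besides the shell and the picture viewer there is one more tool, called after ">>>" as name(argument=value, ...), one argument or row to a line, values as JSON. carry_out: Moves the arm, as the interface text tells. Its arguments: {"type":"object","properties":{"deltas":{"type":"array","items":{"type":"array","items":{"type":"number"}}},"force":{"type":"number"}},"required":["deltas"]}

```bash
mkdir -p pics
cat > h.py <<'E'
import numpy as np, cv2
from workcell import manip, camera, ticket, boxes_of, outline_of
def f(p): return p["img"].shape[0]/2/np.tan(np.radians(p["vertical_fov"])/2)
def cloud(p):
    d=p["depth"]; v,u=np.mgrid[:d.shape[0],:d.shape[1]]
    x=(u-p["cx"])/f(p); y=(v-p["cy"])/f(p)
    if p.get("name")=="wrist":
        r=np.hypot(x,y)+1e-9; s=np.tan(r)/r; x=x*s; y=y*s
    P=np.stack([x*d,y*d,d],-1)
    return (P-p["t"])@p["R"]
def shot(n):
    p=camera(n); p["name"]=n; return p
def proj(p,X):
    c=p["R"]@np.array(X)+p["t"]; return (c[:2]/c[2]*f(p)+[p["cx"],p["cy"]]).round()
def save(n,img): cv2.imwrite("pics/"+n,cv2.cvtColor(img,cv2.COLOR_RGB2BGR))
E
python3 - <<'E'
from h import *
ims=[]
for n in("scene","top"):
    p=shot(n); ims.append(p["img"])
    for q in("square_nut","square_nut_center","round_nut","square_bolt"):
        for b in boxes_of(q,p)[:5]: print(n,q,round(b["conf"],2),np.round(b["position"],3),proj(p,b["position"]))
save("a.png",cv2.resize(np.vstack(ims),(400,600)) if 0 else cv2.resize(np.hstack(ims),(800,300)))
save("top.png",cv2.resize(ims[1],(768,576)))
o=manip.get_obs(); print({k:np.round(v,3) for k,v in o.items()})
E
```

```text
scene square_nut 0.74 [0.584 0.063 0.069] [296. 199.]
scene square_nut_center 0.44 [0.582 0.063 0.069] [295. 199.]
scene round_nut 0.7 [0.458 0.092 0.07 ] [232. 220.]
scene round_nut 0.55 [0.453 0.185 0.065] [202. 194.]
top square_nut 0.61 [0.585 0.08  0.073] [266. 158.]
top square_nut_center 0.65 [0.588 0.078 0.075] [267. 156.]
top round_nut 0.53 [0.465 0.098 0.075] [257. 223.]
{'clock': np.float64(0.5), 'joint_pos': array([ 1.303,  0.332, -0.065,  1.46 ,  0.022,  1.35 , -0.089]), 'joint_velocities': array([ 0.   , -0.001,  0.   ,  0.002,  0.001, -0.001, -0.001]), 'tau': array([-1.0000e-03, -6.2475e+01,  4.8000e-02, -3.9156e+01,  1.6000e-02,
        3.0000e-03,  0.0000e+00]), 'position': array([ 0.151, -0.606,  0.253]), 'ee_rot': array([0.993, 0.122, 0.   , 0.   ]), 'ft_force': array([-0.219, -0.257, -0.037]), 'torque': array([-0.009,  0.001,  0.015]), 'grasp_force': np.float64(0.0), 'grip_width': np.float64(1.001)}
```

View pics/a.png

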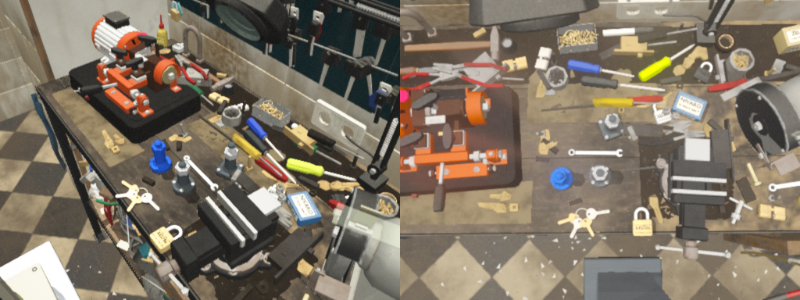

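View pics/top.png

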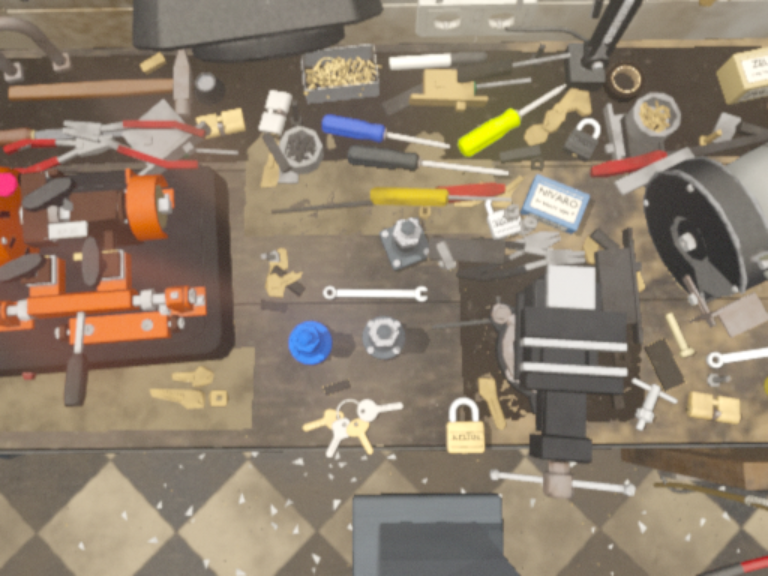

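The square-footed support is at about (403,238) in the 768-wide top view, the round-footed one at (383,338), and the blue look-alike at (310,343). Only the grey one at (403,238) has a square foot. I'll confirm that in a crop and check heights along the path.

Run:
```python
from h import *
p=shot("top"); C=cloud(p); s=shot("scene"); D=cloud(s)
save("crop.png",np.hstack([cv2.resize(p["img"][130:255,190:310],(384,400),interpolation=2),cv2.resize(s["img"][150:270,190:320],(416,400),interpolation=2)]))
for n,c in(("round",(.46,.095)),("sq",(.587,.073))):
  for q,K in(("top",C),("scene",D)):
    m=(np.hypot(K[...,0]-c[0],K[...,1]-c[1])<.03)
    for lo,hi in((.066,.08),(.084,.104)):
        k=K[m&(K[...,2]>lo)&(K[...,2]<hi)]
        if len(k): print(n,q,lo,len(k),k.mean(0).round(3),np.median(k,0).round(3),k.min(0).round(3),k.max(0).round(3))
# heights along path
A=np.vstack([C.reshape(-1,3),D.reshape(-1,3)]); a=np.array([.151,-.606]);b=np.array([.587,.073])
for t in np.linspace(0,1,9):
    c=a+t*(b-a); m=(np.hypot(*(A[:,:2]-c).T)<.1)&(A[:,2]<.9); print(c.round(2),m.sum(),A[m,2].max().round(3) if m.any() else None)
c=b; m=(np.hypot(*(A[:,:2]-c).T)<.08)&(np.hypot(*(A[:,:2]-c).T)>.035); print("near",A[m&(A[:,2]>.03)].round(3)[::20][:15])
```

```text
round top 0.066 203 [0.468 0.1   0.074] [0.467 0.1   0.074] [0.453 0.083 0.067] [0.484 0.118 0.08 ]
round top 0.084 37 [0.468 0.101 0.085] [0.469 0.1   0.085] [0.462 0.094 0.084] [0.475 0.109 0.089]
round scene 0.066 176 [0.464 0.096 0.073] [0.462 0.094 0.074] [0.451 0.084 0.066] [0.483 0.119 0.08 ]
round scene 0.084 24 [0.467 0.101 0.085] [0.467 0.101 0.085] [0.461 0.095 0.084] [0.473 0.108 0.086]
sq top 0.066 168 [0.588 0.071 0.074] [0.586 0.072 0.074] [0.575 0.054 0.067] [0.609 0.087 0.079]
sq top 0.084 93 [0.59  0.07  0.096] [0.59  0.07  0.097] [0.581 0.062 0.085] [0.6   0.079 0.102]
sq scene 0.066 158 [0.586 0.066 0.073] [0.585 0.064 0.074] [0.574 0.053 0.066] [0.608 0.088 0.08 ]
sq scene 0.084 87 [0.589 0.069 0.093] [0.588 0.068 0.095] [0.58  0.061 0.084] [0.6   0.079 0.1  ]
[ 0.15 -0.61] 2183 -0.294
[ 0.21 -0.52] 3787 -0.294
[ 0.26 -0.44] 2348 0.005
[ 0.31 -0.35] 2821 0.041
[ 0.37 -0.27] 8051 0.298
[ 0.42 -0.18] 20920 0.298
[ 0.48 -0.1 ] 20602 0.151
[ 0.53 -0.01] 12781 0.15
[0.59 0.07] 13346 0.102
near [[0.652 0.111 0.061]
 [0.648 0.112 0.07 ]
 [0.648 0.075 0.068]
 [0.648 0.038 0.068]
 [0.646 0.094 0.069]
 [0.645 0.056 0.071]
 [0.645 0.114 0.068]
 [0.642 0.077 0.074]
 [0.642 0.04  0.073]
 [0.641 0.099 0.072]
 [0.641 0.062 0.071]
 [0.639 0.025 0.075]
 [0.641 0.084 0.067]
 [0.637 0.046 0.077]
 [0.638 0.105 0.069]]
```

View pics/crop.png

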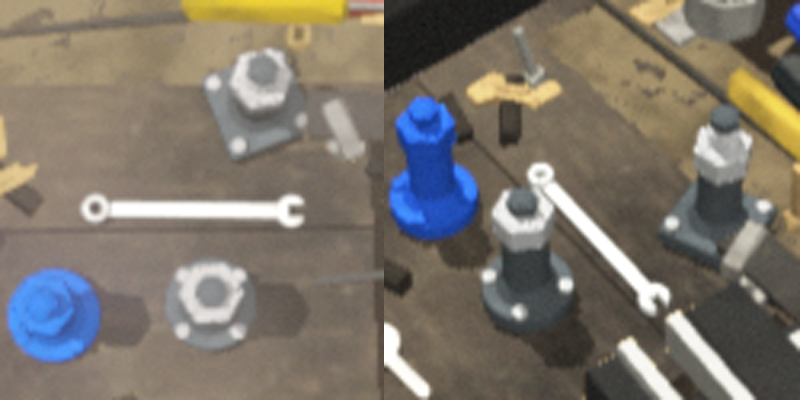

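Run:
```python
from h import *
for n in("top","scene"):
    C=cloud(shot(n)).reshape(-1,3)
    m=(C[:,2]>.2)&(C[:,0]<.75)&(C[:,0]>.1)&(abs(C[:,1])<.7)
    k=C[m]; g=np.round(k[:,:2]/.1)*.1
    for c in np.unique(g,axis=0): 
        q=k[(g==c).all(1),2]; print(n,c.round(1),len(q),q.min().round(2),q.max().round(2))
```

```text
top [0.4 0.1] 825 0.91 0.91
top [ 0.5 -0.3] 643 0.2 0.28
top [ 0.5 -0.2] 16 0.2 0.28
top [ 0.6 -0.3] 799 0.2 0.22
top [ 0.6 -0.2] 675 0.2 0.22
top [0.6 0.4] 252 0.2 0.22
top [0.6 0.5] 230 0.2 0.22
top [0.7 0.1] 772 0.32 0.38
top [0.7 0.2] 3314 0.35 0.4
top [0.7 0.3] 1540 0.33 0.41
scene [ 0.2 -0.4] 784 0.67 0.67
scene [ 0.4 -0.3] 3 0.3 0.3
scene [ 0.5 -0.3] 3202 0.2 0.3
scene [ 0.5 -0.2] 12 0.27 0.28
scene [ 0.6 -0.3] 389 0.2 0.22
scene [ 0.6 -0.2] 375 0.2 0.22
scene [0.6 0.4] 112 0.2 0.21
scene [0.6 0.5] 86 0.2 0.21
scene [0.6 0.6] 454 0.2 0.22
scene [0.6 0.7] 6 0.2 0.22
scene [0.7 0.1] 1658 0.28 0.38
scene [0.7 0.2] 1870 0.26 0.38
scene [0.7 0.3] 288 0.27 0.36
```

>>> carry_out(
  deltas=[
    [0, 0, -0.4, 0, 0],
    [0, 0, -0.8, 0, 0],
    [0.2, -0.2, -0.9, 0, 0],
    [0.2, -0.2, -0.9, 0, 0],
  ],
)

```text
clock: 1.2
position: [0.1759, -0.5686, 0.3911]
ee_rot: [0.992, 0.124, 0.001, 0.002]
ft_force: [-0.5, -0.4, -0.8]
grip_width: 0.504
grasp_force: 0.0
```

>>> carry_out(
  deltas=[
    [0.2, -0.25, 0, 0, 0],
    [0.4, -0.5, 0, 0, 0],
    [0.6, -0.75, 0, 0, 0],
    [0.8, -1, 0, 0, 0],
  ],
)

```text
clock: 1.7
position: [0.2535, -0.3942, 0.3879]
ee_rot: [0.993, 0.122, -0.0, -0.0]
ft_force: [0.5, -0.4, 1.1]
grip_width: 0.501
grasp_force: 0.0
```

>>> carry_out(
  deltas=[
    [0.2, -0.25, 0, 0, 0],
    [0.4, -0.5, 0, 0, 0],
    [0.6, -0.75, 0, 0, 0],
    [0.8, -1, 0, 0, 0],
  ],
)

```text
clock: 2.2
position: [0.3337, -0.2196, 0.388]
ee_rot: [0.993, 0.122, -0.0, 0.0]
ft_force: [1.3, -0.3, 0.3]
grip_width: 0.502
grasp_force: 0.0
```

>>> carry_out(
  deltas=[
    [0.2, -0.25, 0, 0, 0],
    [0.4, -0.5, 0, 0, 0],
    [0.6, -0.75, 0, 0, 0],
    [0.8, -1, 0, 0, 0],
    [0.8, -1, 0, 0, 0],
  ],
)

```text
clock: 2.82
position: [0.4143, -0.0432, 0.3882]
ee_rot: [0.992, 0.125, 0.0, -0.0]
ft_force: [-0.7, -0.9, -0.0]
grip_width: 0.497
grasp_force: 0.0
```

Run:
```python
from h import *
o=manip.get_obs(); print({k:np.round(v,3) for k,v in o.items()})
for n in("top","scene"):
    C=cloud(shot(n)).reshape(-1,3)
    for z in (.24,.3,.34,.38,.42):
        m=(C[:,2]>z)&(C[:,2]<z+.04)&(C[:,0]<.85)&(C[:,0]>.62)&(C[:,1]>-.02)&(C[:,1]<.4); k=C[m]
        if len(k): print(n,z,len(k),k.min(0).round(3),k.max(0).round(3), k[k[:,1]<.15].min(0).round(3) if (k[:,1]<.15).any() else '')
```

```text
{'clock': np.float64(2.825), 'joint_pos': array([ 0.832, -0.175, -0.709,  1.69 , -0.114,  1.584, -1.192]), 'joint_velocities': array([ 0.03 , -0.004,  0.082,  0.019,  0.022,  0.007,  0.053]), 'tau': array([ -1.715, -20.306,   1.793, -40.303,  -0.385,  -0.129,  -0.969]), 'position': array([ 0.414, -0.043,  0.388]), 'ee_rot': array([ 0.992,  0.125,  0.   , -0.   ]), 'ft_force': array([-0.748, -0.869, -0.009]), 'torque': array([-0.042,  0.013,  0.025]), 'grasp_force': np.float64(0.0), 'grip_width': np.float64(0.497)}
top 0.3 123 [0.681 0.099 0.321] [0.744 0.271 0.34 ] [0.695 0.099 0.321]
top 0.34 2693 [0.667 0.106 0.34 ] [0.737 0.314 0.38 ] [0.689 0.106 0.34 ]
top 0.38 2818 [0.665 0.155 0.38 ] [0.715 0.307 0.407] 
scene 0.24 1205 [ 0.731 -0.02   0.24 ] [0.85 0.25 0.28] [ 0.762 -0.02   0.24 ]
scene 0.3 1875 [ 0.693 -0.02   0.3  ] [0.85  0.232 0.34 ] [ 0.693 -0.02   0.3  ]
scene 0.34 2465 [ 0.673 -0.02   0.34 ] [0.85  0.199 0.38 ] [ 0.688 -0.02   0.34 ]
scene 0.38 355 [ 0.728 -0.02   0.38 ] [0.847 0.14  0.415] [ 0.728 -0.02   0.38 ]
```

>>> carry_out(
  deltas=[
    [0.2, -0.1, 0.3, -0.3, 0],
    [0.4, -0.2, 0.6, -0.6, 0],
    [0.7, -0.4, 1, -1, 0],
    [0.85, -0.45, 1, -1, 0],
    [0.85, -0.45, 1, -1, 0],
  ],
)

```text
clock: 3.55
position: [0.521, 0.0502, 0.236]
ee_rot: [0.927, 0.375, -0.001, -0.002]
ft_force: [0.1, -0.2, 0.3]
grip_width: 0.501
grasp_force: 0.0
```

Run:
```python
from h import *
o=manip.get_obs(); print({k:np.round(v,3) for k,v in o.items() if k in('clock','position','ee_rot','joint_pos')})
p=shot("wrist"); C=cloud(p); print(p["R"].round(2),p["t"].round(3), p["R"].T@-p["t"])
for q in("square_nut","round_nut"):
    for b in boxes_of(q,p)[:3]: print(q,b["conf"],b["position"])
for c in((.59,.07),(.467,.1)):
    m=np.hypot(C[...,0]-c[0],C[...,1]-c[1])<.03
    for lo,hi in((.07,.079),(.083,.105)):
        k=C[m&(C[...,2]>lo)&(C[...,2]<hi)]
        if len(k): print(lo,len(k),k.mean(0).round(4),k.min(0).round(3),k.max(0).round(3))
save("w.png",cv2.resize(p["img"],(768,576)))
```

```text
{'clock': np.float64(3.55), 'joint_pos': array([ 0.608,  0.221, -0.887,  1.713,  0.174,  1.295, -1.117]), 'position': array([0.521, 0.05 , 0.236]), 'ee_rot': array([ 0.927,  0.375, -0.001, -0.002])}
[[ 0.7  -0.72 -0.  ]
 [-0.69 -0.67  0.27]
 [-0.2  -0.18 -0.96]] [-0.325  0.363  0.473] [0.56998259 0.09679127 0.35625077]
square_nut 0.62 [0.591, 0.0757, 0.0769]
round_nut 0.65 [0.4753, 0.1006, 0.0768]
round_nut 0.64 [0.4692, 0.1909, 0.0689]
0.07 572 [0.5909 0.0735 0.0739] [0.575 0.055 0.071] [0.608 0.09  0.078]
0.083 375 [0.5909 0.0733 0.0956] [0.582 0.063 0.084] [0.601 0.083 0.1  ]
0.07 586 [0.4708 0.1029 0.0743] [0.452 0.086 0.07 ] [0.484 0.121 0.079]
0.083 183 [0.4688 0.1031 0.0847] [0.46  0.095 0.083] [0.477 0.111 0.087]
```

View pics/w.png

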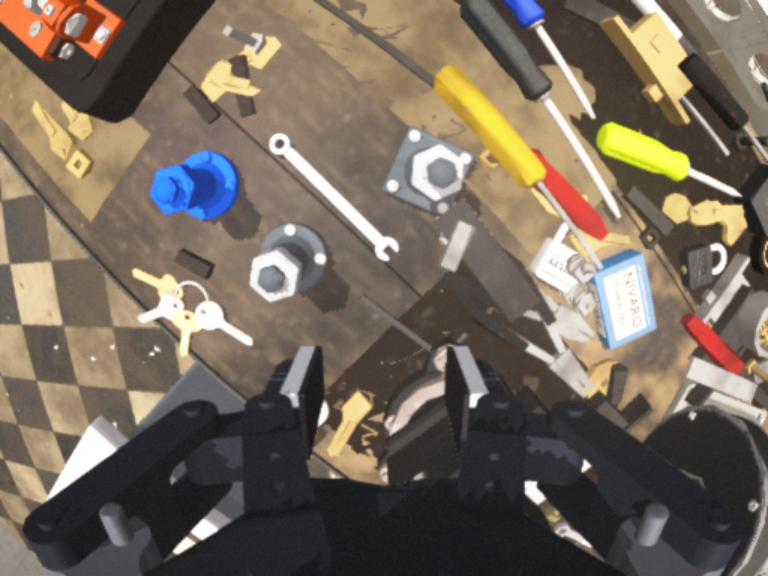

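Run:
```python
from h import *
from scipy.optimize import minimize
for n in("wrist","wrist","top"):
    p=shot(n); C=cloud(p)
    r=np.hypot(C[...,0]-.591,C[...,1]-.0727)
    m=(r<.025)&(C[...,2]>.0715)&(C[...,2]<.079)
    k=C[m][:,:2]; hull=cv2.convexHull((k*1e4).astype(np.float32))[:,0]/1e4
    res=[]
    for th in np.radians(np.arange(0,60,1)):
        e=[]; w=[];
        for i in range(3):
            d=np.array([np.cos(th+i*np.pi/3),np.sin(th+i*np.pi/3)]); s=k@d
            a,b=np.percentile(s,[1,99]); w.append(b-a)
        res.append((sum(w),np.degrees(th),np.round(w,4)))
    res.sort(key=lambda a:a[0]); print(n,len(k),res[0],res[1],res[2],res[-1])
# rectified picture about nut top plane, 0.1 mm... via wrist
p=shot("wrist"); S=.00015; N=400
j,i=np.mgrid[:N,:N]; X=np.stack([.591+(N/2-j)*S, .0727+(N/2-i)*S, np.full((N,N),.0745)],-1)
c=X@p["R"].T+p["t"]; rr=np.hypot(c[...,0],c[...,1]); t=np.arctan2(rr,c[...,2])/rr*f(p)
im=cv2.remap(p["img"],(c[...,0]*t+p["cx"]).astype(np.float32),(c[...,1]*t+p["cy"]).astype(np.float32),cv2.INTER_CUBIC)
im2=im.copy()
th=np.radians([q for q in [res[0][1]]][0])
import sys
h=np.array([[200-np.sin(th+np.pi/6+q*np.pi/3)*.01848/S,200-np.cos(th+np.pi/6+q*np.pi/3)*.01848/S] for q in range(6)])
pts=np.array([[200-np.sin(a)*.01848/S,200-np.cos(a)*.01848/S] for a in th+np.pi/6+np.arange(6)*np.pi/3]).astype(np.int32)
cv2.polylines(im2,[pts],True,(255,0,0),1)
save("r.png",np.hstack([im,im2]))
```

```text
wrist 562 (np.float64(0.09338928626415133), np.float64(9.0), array([0.0312, 0.0313, 0.0309])) (np.float64(0.0934693948391413), np.float64(10.0), array([0.0313, 0.0314, 0.0309])) (np.float64(0.09352114284980648), np.float64(13.0), array([0.0313, 0.0313, 0.0308])) (np.float64(0.09871786384375289), np.float64(43.0), array([0.0333, 0.0327, 0.0327]))
wrist 559 (np.float64(0.09328676859396051), np.float64(11.0), array([0.0312, 0.0312, 0.0309])) (np.float64(0.09334166975430641), np.float64(12.000000000000002), array([0.0312, 0.0312, 0.0309])) (np.float64(0.09338869887038814), np.float64(8.0), array([0.0312, 0.0312, 0.0309])) (np.float64(0.09834246527390442), np.float64(36.0), array([0.0329, 0.0328, 0.0327]))
top 67 (np.float64(0.06465938886383815), np.float64(44.0), array([0.0259, 0.0113, 0.0274])) (np.float64(0.06468441064562451), np.float64(45.0), array([0.0256, 0.0114, 0.0276])) (np.float64(0.06470807556908154), np.float64(43.0), array([0.0261, 0.0113, 0.0272])) (np.float64(0.06704211407667332), np.float64(27.0), array([0.0293, 0.0152, 0.0226]))
```

View pics/r.png

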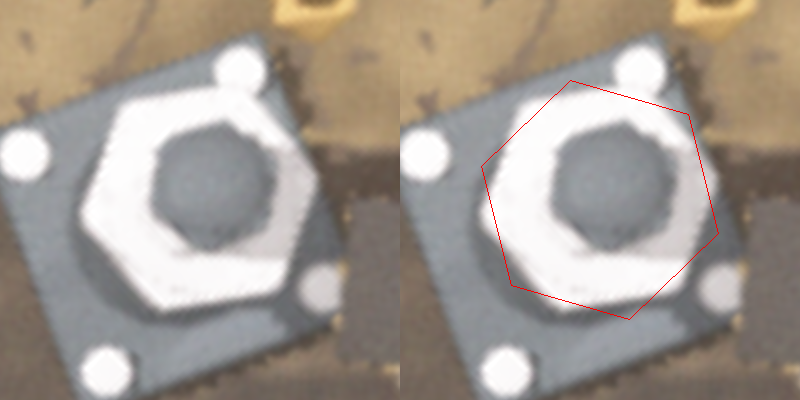

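>>> carry_out(
  deltas=[
    [0.2, 0.1, 0, 0.15, 0],
    [0.44, 0.22, 0, 0.15, 0],
    [0.44, 0.22, 0.3, 0.15, 0],
    [0.44, 0.22, 0.6, 0.15, 0],
    [0.44, 0.22, 0.67, 0.15, 0],
    [0.44, 0.22, 0.67, 0.15, 0],
  ],
  force=60,
)

```text
clock: 4.65
position: [0.5915, 0.0721, 0.1387]
ee_rot: [0.941, 0.338, 0.0, 0.0]
ft_force: [0.4, -0.2, 1.3]
grip_width: 0.503
grasp_force: 0.0
```

Run:
```python
from h import *
o=manip.get_obs(); print({k:np.round(v,4) for k,v in o.items() if k in('clock','position','ee_rot','joint_pos','ft_force')})
q=o["ee_rot"]; print("yaw",np.degrees(2*np.arctan2(q[1],q[0])))
p=shot("wrist"); C=cloud(p)
m=(np.hypot(C[...,0]-.59,C[...,1]-.0727)<.03)
k=C[m&(C[...,2]>.083)&(C[...,2]<.105)]; print(len(k),k.mean(0),k.min(0),k.max(0))
k=C[m&(C[...,2]>.0715)&(C[...,2]<.078)]; print(len(k),k.mean(0),k.min(0),k.max(0))
print(proj.__name__)
r=np.hypot(C[...,0]-.59,C[...,1]-.0727); k=C[(r>.025)&(r<.06)&(C[...,2]>.03)&(C[...,2]<.1)]; print(len(k)); print(k[::max(1,len(k)//12)].round(3))
save("w2.png",cv2.resize(p["img"],(768,576)))
```

```text
{'clock': np.float64(4.65), 'joint_pos': array([ 0.441 ,  0.4837, -0.8155,  1.6441,  0.3756,  1.1777, -1.3447]), 'position': array([0.5915, 0.0721, 0.1387]), 'ee_rot': array([9.412e-01, 3.379e-01, 2.000e-04, 2.000e-04]), 'ft_force': array([ 0.407 , -0.232 ,  1.2552])}
yaw 39.500210505623954
877 [0.59363852 0.07412713 0.0947922 ] [0.58257495 0.06378095 0.08302009] [0.60164705 0.08242185 0.09976755]
994 [0.59612614 0.07612932 0.07390926] [0.57532398 0.05507175 0.07154059] [0.6091207  0.0904507  0.07797437]
proj
4079
[[0.633 0.114 0.063]
 [0.643 0.093 0.071]
 [0.637 0.093 0.071]
 [0.643 0.079 0.072]
 [0.63  0.083 0.062]
 [0.644 0.061 0.07 ]
 [0.632 0.066 0.067]
 [0.641 0.047 0.072]
 [0.632 0.043 0.071]
 [0.594 0.033 0.032]
 [0.569 0.042 0.03 ]
 [0.576 0.029 0.048]
 [0.559 0.023 0.048]]
```

View pics/w2.png

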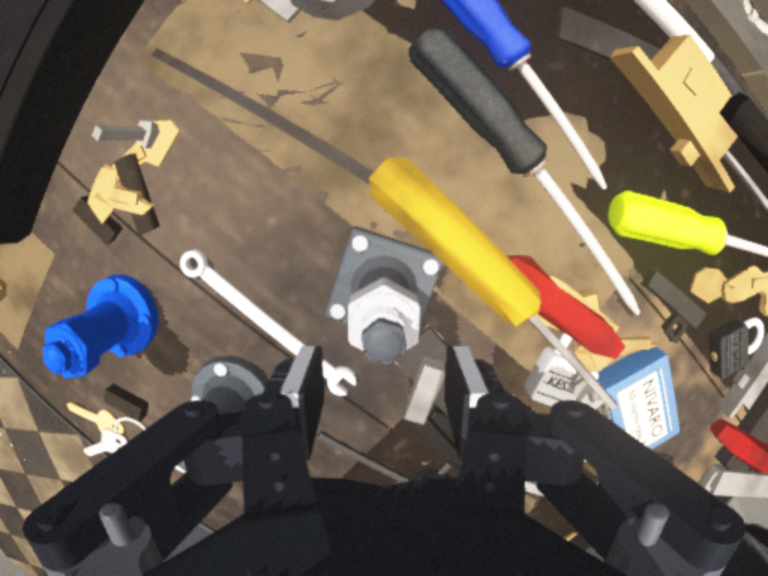

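>>> carry_out(
  deltas=[
    [0, 0, 0.15, 0, 0],
    [0, 0, 0.3, 0, 0],
    [0, 0, 0.4, 0, 0],
    [0, 0, 0.47, 0, 0],
    [0, 0, 0.47, 0, 0],
    [0, 0, 0.47, 0, -1],
    [0, 0, 0.47, 0, -1],
    [0, 0, 0.47, 0, -1],
    [0, 0, 0.47, 0, -1],
  ],
  force=60,
)

```text
clock: 5.82
position: [0.5916, 0.0724, 0.0678]
ee_rot: [0.941, 0.338, 0.0, 0.0]
ft_force: [-1.1, -0.4, 4.3]
grip_width: 0.361
grasp_force: 59.7
```

>>> carry_out(
  deltas=[
    [0, 0, 0.002, 0.25, -1],
    [0, 0, 0.003, 0.5, -1],
    [0, 0, 0.005, 0.75, -1],
    [0, 0, 0.007, 1, -1],
    [0, 0, 0.007, 1, -1],
  ],
)

```text
clock: 6.45
position: [0.5915, 0.0727, 0.0667]
ee_rot: [0.997, 0.084, 0.0, 0.0]
ft_force: [-0.8, 1.5, 4.9]
grip_width: 0.365
grasp_force: 59.8
```

```bash
cat > st.py <<'E'
from h import *
o=manip.get_obs(); print({k:np.round(v,3) for k,v in o.items() if k not in('joint_velocities','tau')})
q=o["ee_rot"]; print("yaw",np.degrees(2*np.arctan2(q[1],q[0])))
E
python3 st.py
```

```text
{'clock': np.float64(6.45), 'joint_pos': array([ 0.333,  0.533, -0.672,  1.704,  0.377,  1.036, -1.87 ]), 'position': array([0.592, 0.073, 0.067]), 'ee_rot': array([0.997, 0.084, 0.   , 0.   ]), 'ft_force': array([-0.802,  1.483,  4.926]), 'torque': array([ 0.297,  0.127, -0.128]), 'grasp_force': np.float64(59.844), 'grip_width': np.float64(0.365)}
yaw 9.58143274369682
```

>>> carry_out(
  deltas=[
    [0, 0, 0.002, 0.2, -1],
    [0, 0, 0.003, 0.35, -1],
    [0, 0, 0.004, 0.5, -1],
    [0, 0, 0.004, 0.5, -1],
  ],
)

```text
clock: 6.95
position: [0.5916, 0.0729, 0.0662]
ee_rot: [0.999, -0.046, 0.0, -0.0]
ft_force: [-0.8, 0.9, 5.8]
grip_width: 0.366
grasp_force: 60.0
```

```bash
python3 st.py
```

```text
{'clock': np.float64(6.95), 'joint_pos': array([ 0.296,  0.52 , -0.622,  1.706,  0.345,  1.026, -2.109]), 'position': array([0.592, 0.073, 0.066]), 'ee_rot': array([ 0.999, -0.046,  0.   , -0.   ]), 'ft_force': array([-0.819,  0.871,  5.789]), 'torque': array([ 0.398,  0.245, -0.124]), 'grasp_force': np.float64(60.049), 'grip_width': np.float64(0.366)}
yaw -5.314910760002794
```

>>> carry_out(
  deltas=[
    [0, 0, 0.001, 0.1, -1],
    [0, 0, 0.002, 0.2, -1],
    [0, 0, 0.002, 0.2, -1],
  ],
)

```text
clock: 7.32
position: [0.5916, 0.0729, 0.066]
ee_rot: [0.995, -0.098, 0.001, -0.0]
ft_force: [-1.3, 0.7, 6.3]
grip_width: 0.363
grasp_force: 60.2
```

```bash
python3 st.py
```

```text
{'clock': np.float64(7.325), 'joint_pos': array([ 0.281,  0.515, -0.603,  1.707,  0.334,  1.023, -2.204]), 'position': array([0.592, 0.073, 0.066]), 'ee_rot': array([ 0.995, -0.098,  0.001, -0.   ]), 'ft_force': array([-1.281,  0.701,  6.321]), 'torque': array([0.15 , 0.285, 0.798]), 'grasp_force': np.float64(60.215), 'grip_width': np.float64(0.363)}
yaw -11.198210650468743
```

>>> carry_out(
  deltas=[
    [0, 0, 0, 0.08, -1],
    [0, 0, 0, 0.15, -1],
    [0, 0, 0, 0.15, -1],
  ],
  force=80,
)

```text
clock: 7.7
position: [0.592, 0.0729, 0.0661]
ee_rot: [0.991, -0.135, 0.001, 0.0]
ft_force: [1.4, -1.0, 6.6]
grip_width: 0.358
grasp_force: 86.2
```

```bash
python3 st.py
```

```text
{'clock': np.float64(7.7), 'joint_pos': array([ 0.269,  0.511, -0.588,  1.708,  0.326,  1.02 , -2.274]), 'position': array([0.592, 0.073, 0.066]), 'ee_rot': array([ 0.991, -0.135,  0.001,  0.   ]), 'ft_force': array([ 1.364, -1.   ,  6.616]), 'torque': array([-0.014, -0.134,  2.004]), 'grasp_force': np.float64(86.156), 'grip_width': np.float64(0.358)}
yaw -15.56635978378632
```

>>> carry_out(
  deltas=[
    [0, 0, 0, -0.12, -1],
    [0, 0, 0, -0.12, -0.05],
    [0, 0, 0, -0.12, -0.05],
    [0, 0, 0, -0.12, -0.05],
    [0, 0, -0.15, -0.12, -0.05],
    [0, 0, -0.4, -0.12, -0.05],
    [-0.3, 0, -0.7, -0.12, -0.05],
    [-0.6, 0, -1, -0.12, 0],
    [-0.6, 0, -1, -0.12, 0],
    [-0.6, 0, -1, -0.12, 0],
  ],
)

```text
clock: 8.95
position: [0.5049, 0.0965, 0.2152]
ee_rot: [0.994, -0.108, 0.0, 0.0]
ft_force: [0.9, 0.3, -1.1]
grip_width: 0.5
grasp_force: 0.0
```

```bash
python3 st.py
python3 - <<'E'
from h import *
p=shot("wrist"); C=cloud(p)
for lo,hi in((.07,.079),(.083,.105)):
    k=C[(np.hypot(C[...,0]-.5915,C[...,1]-.0728)<.025)&(C[...,2]>lo)&(C[...,2]<hi)]; print(len(k),np.median(k,0).round(4))
def rect(cx,cy,z):
    S=.00015; N=400
    j,i=np.mgrid[:N,:N]; X=np.stack([cx+(N/2-j)*S, cy+(N/2-i)*S, np.full((N,N),z)],-1)
    c=X@p["R"].T+p["t"]; rr=np.hypot(c[...,0],c[...,1]); t=np.arctan2(rr,c[...,2])/rr*f(p)
    return cv2.remap(p["img"],(c[...,0]*t+p["cx"]).astype(np.float32),(c[...,1]*t+p["cy"]).astype(np.float32),cv2.INTER_CUBIC)
save("r2.png",np.hstack([rect(.5915,.0728,.073),rect(.469,.102,.0745)]))
E
```

```text
{'clock': np.float64(8.95), 'joint_pos': array([ 0.367,  0.176, -0.706,  1.773,  0.122,  1.236, -2.159]), 'position': array([0.505, 0.096, 0.215]), 'ee_rot': array([ 0.994, -0.108,  0.   ,  0.   ]), 'ft_force': array([ 0.859,  0.342, -1.054]), 'torque': array([0.015, 0.036, 0.037]), 'grasp_force': np.float64(0.0), 'grip_width': np.float64(0.5)}
yaw -12.412995307749584
650 [0.5892 0.0732 0.0723]
443 [0.5909 0.073  0.0968]
```

View pics/r2.png

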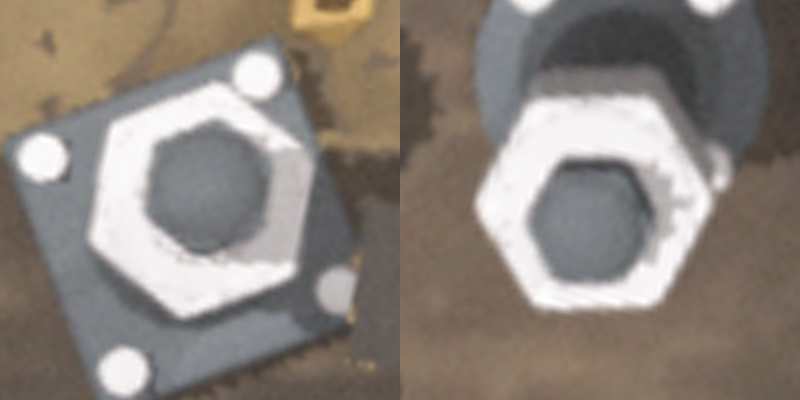

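The view shows the square-footed nut turned about 50° and seated, and the wrist moment rose sharply to 2 N m at the stop. Its bolt looks unturned, the round-footed nut is untouched, and the gripper is clear of both.

```bash
python3 -c "
from workcell import ticket; print(ticket.hand_in())"
```

```text
the job is handed in; nothing more can be done
None
```

The square-footed support's jam nut is run down about 0.88 rad onto its stop (wrist moment rose to 2 N m there). Its set bolt looks unturned, I did not touch the round-footed nut, and the gripper is clear; I handed the job in at about 9 s, and no verdict came back.

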